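# Pull out the filter tray with the hook and tip up its plate

## Robot

A 7-joint arm with a two-finger parallel gripper is mounted at the origin on a cart in front of the work surface, level with it; the furniture and walls round the work are solid. World frame = base frame: x ahead of the robot, y to its left, z up, the work surface at z = 0. Lengths are in m, angles in rad, forces in N, time in s.
With the tool pointing down it reaches from about 0.35 to 0.9 m from the base axis. Payload 19.9 kg.
Tool frame: the origin (TCP) lies between the finger pads; the fingertips stand 22 mm ahead of it and the grasp point (between the pads) lies 3 mm ahead of it (robot.finger_overhang is the distance from the TCP to the fingertips, in m); z points along the fingers, y is the line along which they close (so a half turn about z gives the same grasp; the last joint's range is limited). The gripper opens to 85 mm and grips with 20 to 120 N. Pads are 22 mm wide; open, the fingers measure 114 mm over their backs; the gripper's body (76 mm by 85 mm) begins 54 mm behind the grasp point. The pads swing forward as they close: fully open they stand 13 mm farther back than shut.
Start: joints at [-1.151, 0.417, -0.01, 1.614, 0.005, 1.111, -0.053], TCP at [0.278, 0.56, 0.253] pointing down, gripper open.
Joint ranges: [-2.81, 2.81], [-0.39, 2.02], [-1.27, 1.25], [0.06, 2.57], [-1.19, 4.33], [0.19, 2], [-2.82, 2.82]. Speed limits (rad/s): [1.89, 1.89, 2.39, 2.39, 3.01, 3.01, 3.01].

## Interface

Orientations are given as a 3x3 rotation matrix whose columns are the frame's x, y, z axes.
In Python, from cell import robot gives the robot as it stands.
- The arm moves only by the tool step_arm, never from a script. Its arguments are lists of equal length, an entry for each row: "grip": the closure, from 0 (fully open) to 1 (shut); "xyz": the shift along the tool's x, y, z in mm, a list of three; "twist": the turn about the tool's z in degrees. In form: {"grip": [grip, ...], "xyz": [[dx, dy, dz], ...], "twist": [twist, ...]}. A call has 1 to 20 rows; each row is the pose to reach, as a shift and turn from the pose commanded when the call began, along the tool's axes at that moment; what a row does not reach only later rows make up. A row lasts 1/8 s, in which the tool goes at most 62.5 mm and 10.7 degrees, less where a joint would pass 70% of its speed; a pose out of reach is approached as far as the arm can. A call with a gripper value outside its range is refused whole. The fingers move at their own pace and stop on an object; the grip force is fixed at half the most. Time passes only in rows, so rows that repeat a pose let the fingers close. It gives the time, the measured TCP pose, the force, the opening and the grip force at its end, in the units of the state.
- robot.get_obs(): the state, without advancing time (a new reading comes with each control period).
- robot.camera(name): name is "side" or "top" or "wrist"; returns a dict with "color" (420x560x3 uint8, red, green, blue), "depth" (420x560 float32, m along the optical axis (not along the pixel's ray), 0 where there is no reading), "camera_matrix" (3x3 intrinsics, pixels), "world_from_camera" (4x4, takes a point from camera to world coordinates). Camera axes: x right, y up, looking along -z (the intrinsics and any distortion apply to the point x, -y, -z); pixel columns grow to the right and rows downward; lengths in m; the calibration is good to about 2 mm. A picture is of the moment at which its call begins.
- robot.job_done(): hands the job in; it is judged then, once.
Trained networks look in the newest picture that a camera, given by its name, has taken for a name from the list of things; names that differ only in an ending like _2 or _b are one class to them, and where a whole thing is asked for, a point or a joint stands for the part that bears it (a point fixed in the world has none). Each returns a list of dicts, best first, with "p" (0 to 1); they miss things now and then, are a little off and sometimes report something else, mostly with a low value. They report only what shows in the picture. A call takes as long as a camera call. They do not tell look-alikes from the thing itself.
- robot.masks_of(camera, query): "mask" (420x560 bool, what is visible of it) and "pixel" ([row, column] in pixels, amid what is visible of it).
The state is a dict: "time_s": time; "qpos": joint angles; "qd": joint speeds; "joint_torque": joint torques, N m; "eef_pos": TCP position; "tool_rot": TCP orientation; "force": force on the tool from outside, world axes, zero at the start; "ft_torque": the same for the moment, N m; "width": opening from 0.0 (shut) to 1.0 (fully open); "gripper_force": force on a finger pad.
Only numpy, scipy, OpenCV 4.12 (cv2) and the standard library are available. Lean on these libraries where they do the work, as an engineer would, in place of code of your own. Each camera call takes 0.05 s, during which the arm holds its last target. There are 200 camera calls.

## Task

Take the red-handled pull hook from its rest, drop its finger into the hole of the blue tab on the drying box's tray and pull the tray all the way out to its stop with it. Hang the hook back in the forks of its rest, and press down the orange-marked front edge of the metal filter plate in the tray until the plate stops, so that its rear edge stays tipped up; the tray stays out. Leave the brown bottle and the beaker where they stand.

Things in the scene. Friction and masses are not known exactly. Their poses are not given: they have to be found in the camera images.
- dryer: White drying box, 160 (x) x 130 (y) x 78 mm high, fixed on the worktop. Origin: centre of its underside. Its front, with the tray, faces its own -x; z is up. Seen from the robot the front looks to the right, roughly along world -y.
- tray (a joint): How far the flat aluminium tray is out of the drying box, in m: 0 shut, 0.115 fully out at its stop. It slides level along the box's own -x, with about 2.5 N of friction, and stays where it is left. Its rim is 40 mm above the worktop.
- tray_hole (a point): Centre of the finger hole at the top face of the tray's blue tab, 40 mm above the worktop; axes as the box's (-x: the way the tray pulls out). The hole is 24 mm wide and goes through the 6 mm tab, which is 46 x 46 mm, level with the tray's rim and sticks out 45 mm from the tray front. Shut, the hole is 22 mm in front of the box. 34 mm free below the tab.
- plate (a joint): Tilt of the steel filter plate in the tray, rad: 0 flat, flush with the tray's rim; grows to 0.33 (stop) as the front edge (towards the blue tab) is pressed down and the rear edge rises. It turns on stiff pivots along its middle line (1 to 2 N on the mark turns it) and stays as it is left. The plate clears the box only when the tray is out.
- press_edge (a point): Centre of the orange mark on top of the plate (90 mm along the slide x 88 x 6 mm), 12 mm behind its front edge, 33 mm from the pivot line; moves with tray and plate. At 0 tilt it is 40 mm above the worktop and 46 mm from the hole's centre towards the box; at full tilt 11 mm lower. Only 2 to 4 mm gap round the plate: no room for fingers.
- rest: Grey hook rest, fixed: base 130 (x) x 70 x 8 mm, two forked posts 94 mm apart along its x (inner faces 84 mm apart, where the handle is free to be gripped). The forks' saddles are 55 mm above the worktop, 24 mm wide at the bottom and flaring, with prongs to 68 mm. Origin: centre of the underside. A hook hanging in it has its origin 65 mm above this origin and its x along the rest's x.
- hook: Loose pull hook, 120 g. Red handle 114 (x) x 18 (y) x 20 (z) mm; origin at the middle of the handle. From its +x end a 10 mm thick steel rod goes on along x and bends straight down (own -z) 100 mm ahead of the origin; the downward finger is 10 mm thick and its end is 47 mm below the origin. Starts hanging in the rest, finger down.
- hook_tip (a point): Lower end of the hook's finger: at (100, 0, -47) mm in the hook's own axes.
- brown_bottle: Bystander: brown reagent bottle with black cap, 58 mm wide, 142 mm high; origin at the centre of its underside.
- beaker: Bystander: clear beaker, 52 mm wide, 70 mm high; origin at the centre of its underside.
Not all that is in view belongs to the job. Leave any green look-alike of the rest alone.

How it is judged:
On the way, in this order (a step that is already met when the one before it is completed fails the run):
1. the hook's finger is in the hole of the tab while the tray is still shut (horizontal distance between hook_tip and tray_hole below 0.014 m and z of hook_tip in the frame of tray_hole below -0.006 m and value of joint tray below 0.04 m), for 0.05 s.
2. the tray is fully out with the hook's finger still in the hole (horizontal distance between hook_tip and tray_hole below 0.016 m and z of hook_tip in the frame of tray_hole below -0.004 m and value of joint tray above 0.1 m), for 0.1 s.
At the end, for the whole second after the job is handed in: The tray is out by more than 100 of its 115 mm, the plate is tilted by more than 0.22 rad (its stop is 0.33), and the hook lies still in both forks of its rest, finger down: origin 61 to 69 mm above the rest's, within 30 mm along and 8 mm across it, tilted less than 0.25 rad (value of joint tray above 0.1 m and value of joint plate above 0.22 rad and z of hook in the frame of rest between 0.061 and 0.069 m and x of hook in the frame of rest between -0.03 and 0.03 m and y of hook in the frame of rest between -0.008 and 0.008 m and angle between hook's own z axis and vertical below 0.25 rad and linear speed of hook below 0.02 m/s); the robot touches nothing.
It fails at once if the brown bottle is moved more than 30 mm or tipped (distance of brown_bottle from where it was at the start of the episode above 0.03 m or angle between brown_bottle's own z axis and vertical above 0.5 rad).
It fails at once if the beaker is moved more than 30 mm or tipped (distance of beaker from where it was at the start of the episode above 0.03 m or angle between beaker's own z axis and vertical above 0.5 rad).
It also fails if it takes over 54 s, if anything falls off the work surface, if the arm or the gripper's body presses on something with over 40 N, if the wrist force passes 120 N, or if a joint passes its speed limit or range.

## Working session

There is one attempt and no reset: what is moved stays moved. The work goes in short steps, Python scripts to look and compute and a tool call to move; the robot and the scene stay as the last step left them, time stands still between calls to the robot, and variables do not carry over. Pictures are saved under pics/ and viewed, at most 10 in all, crops included, and the job is handed in when it is done.

Besides the shell and the picture viewer there is one more tool, called after "Call:" by a JSON object that holds its "api" and its "payload", one argument or row to a line. step_arm: Moves the arm, as the interface text tells. Its arguments: {"type":"object","properties":{"grip":{"type":"array","items":{"type":"number"}},"xyz":{"type":"array","items":{"type":"array","items":{"type":"number"}}},"twist":{"type":"array","items":{"type":"number"}}},"required":["grip","xyz","twist"]}

```bash
mkdir -p pics; cat > h.py <<'E'
import numpy as np, cv2
from cell import robot
def cloud(c):
    d=c["depth"];K=c["camera_matrix"];T=c["world_from_camera"]
    v,u=np.mgrid[0:d.shape[0],0:d.shape[1]]
    P=np.stack([(u-K[0,2])/K[0,0]*d,-(v-K[1,2])/K[1,1]*d,-d],-1)
    return P@T[:3,:3].T+T[:3,3]
def save(c,n): cv2.imwrite("pics/"+n,cv2.cvtColor(c["color"],cv2.COLOR_RGB2BGR))
E
python3 - <<'E'
from h import *
for n in ["top","side"]:
    c=robot.camera(n);save(c,n+"0.png");P=cloud(c);np.save(n+"0.npy",P)
    print(n,c["world_from_camera"][:3,3].round(3))
    for q in ["dryer","tray_hole","press_edge","rest","hook","brown_bottle","beaker"]:
        for r in robot.masks_of(n,q)[:3]:
            m=r["mask"]&(c["depth"]>0);p=P[m]
            if len(p): print(q,round(r["p"],2),r["pixel"],m.sum(),np.median(p,0).round(3),np.percentile(p,2,axis=0).round(3),np.percentile(p,98,axis=0).round(3))
o=robot.get_obs();print(o["tool_rot"].round(3),o["eef_pos"],o["time_s"],o["force"])
E
```

```text
top [ 0.273 -0.149  1.668]
dryer 0.9 [234.7, 168.5] 2618 [0.491 0.218 0.076] [0.427 0.11  0.003] [0.555 0.31  0.085]
tray_hole 0.65 [235.4, 197.2] 256 [0.494 0.14  0.039] [0.448 0.1   0.015] [0.544 0.156 0.046]
rest 0.82 [199.2, 417.5] 893 [ 0.591 -0.588  0.009] [ 0.555 -0.647 -0.002] [ 0.632 -0.525  0.065]
rest 0.76 [222.7, 316.4] 592 [ 0.526 -0.257  0.009] [ 0.491 -0.319 -0.001] [ 0.575 -0.197  0.069]
hook 0.59 [219.0, 315.4] 227 [ 0.529 -0.246  0.074] [ 0.504 -0.303  0.064] [ 0.55  -0.163  0.082]
brown_bottle 0.56 [173.2, 300.5] 451 [ 0.666 -0.208  0.135] [ 0.65  -0.236 -0.001] [ 0.702 -0.181  0.148]
beaker 0.76 [181.9, 349.7] 256 [ 0.666 -0.369  0.026] [ 0.636 -0.39  -0.004] [ 0.684 -0.343  0.074]
side [-0.426 -0.511  1.382]
dryer 0.83 [199.7, 170.9] 2241 [0.473 0.212 0.073] [0.421 0.11  0.011] [0.55  0.307 0.081]
tray_hole 0.66 [193.1, 310.9] 610 [ 0.657 -0.217  0.088] [ 0.645 -0.239 -0.002] [ 0.729 -0.186  0.143]
tray_hole 0.64 [207.8, 196.6] 306 [0.493 0.141 0.036] [ 0.442  0.099 -0.005] [0.553 0.163 0.044]
rest 0.81 [243.6, 307.5] 617 [ 0.523 -0.258  0.006] [ 0.485 -0.321 -0.001] [ 0.564 -0.198  0.056]
rest 0.7 [254.9, 406.8] 728 [ 0.582 -0.587  0.007] [ 0.552 -0.647 -0.001] [ 0.621 -0.528  0.062]
hook 0.74 [229.3, 297.9] 324 [ 0.522 -0.234  0.069] [ 0.496 -0.305 -0.001] [ 0.551 -0.156  0.079]
brown_bottle 0.63 [193.5, 311.5] 588 [ 0.657 -0.216  0.093] [ 0.645 -0.239  0.008] [ 0.698 -0.186  0.143]
beaker 0.56 [217.9, 348.0] 334 [ 0.648 -0.367  0.04 ] [ 0.631 -0.391 -0.003] [ 0.687 -0.342  0.071]
[[-0.896  0.445  0.   ]
 [ 0.445  0.896 -0.   ]
 [-0.    -0.    -1.   ]] [0.2779171  0.55980355 0.25326672] 0.8 [ 0.1930921   0.13574623 -0.02249086]
```

```bash
python3 - <<'E'
from h import *
a=cv2.imread("pics/top0.png")[130:290,130:450];cv2.imwrite("pics/topc.png",cv2.resize(a,None,fx=2.5,fy=2.5,interpolation=cv2.INTER_CUBIC))
P=np.load("top0.npy");S=np.load("side0.npy")
for n,P in (("top",P),("side",S)):
    x,y,z=P[...,0],P[...,1],P[...,2]
    c=cv2.cvtColor(cv2.imread(f"pics/{n}0.png"),cv2.COLOR_BGR2HSV).astype(int)
    H,Sa,V=c[...,0],c[...,1],c[...,2]
    def fit(m,l):
        p=P[m][:,:2].astype(np.float32)
        if len(p)<5: print(n,l,len(p));return
        (cx,cy),(w,h),a=cv2.minAreaRect(p); 
        mu=p.mean(0);d=np.linalg.svd(p-mu,full_matrices=False)[2][0]
        print(n,l,len(p),"mean",mu.round(4),"rect",round(cx,4),round(cy,4),round(w,4),round(h,4),round(a,1),"axis",np.degrees(np.arctan2(d[1],d[0])).round(1),"z",np.median(P[m][:,2]).round(3))
    red=((H<8)|(H>172))&(Sa>120)&(z>.05)&(x>.45)&(x<.6)&(y>-.35)&(y<-.1); fit(red,"red")
    blue=(H>95)&(H<130)&(Sa>100)&(z>.028)&(z<.05)&(x>.42)&(x<.58)&(y>.08)&(y<.18); fit(blue,"blue")
    fit((z>.07)&(z<.085)&(x>.4)&(x<.58)&(y>.1)&(y<.33),"box")
    fit((z>.002)&(z<.016)&(x>.46)&(x<.6)&(y>-.35)&(y<-.17),"base")
    fit((z>.05)&(x>.48)&(x<.6)&(y>-.34)&(y<-.13),"hookall")
E
```

```text
top red 208 mean [ 0.5309 -0.2547] rect 0.532 -0.2547 0.0183 0.1109 16.3 axis -73.3 z 0.074
top blue 225 mean [0.4992 0.1276] rect 0.5009 0.124 0.1049 0.051 5.1 axis -173.3 z 0.04
top box 2005 mean [0.4914 0.2338] rect 0.4923 0.2343 0.131 0.1614 3.8 axis 93.5 z 0.077
top base 846 mean [ 0.5289 -0.2597] rect 0.5301 -0.2603 0.1796 0.1397 89.7 axis 91.3 z 0.006
top hookall 317 mean [ 0.528  -0.2426] rect 0.5253 -0.2322 0.0409 0.1592 16.8 axis -73.7 z 0.072
side red 203 mean [ 0.5275 -0.2561] rect 0.5321 -0.2543 0.0304 0.111 17.3 axis -72.9 z 0.072
side blue 200 mean [0.495  0.1287] rect 0.4978 0.1236 0.1042 0.0545 7.0 axis -174.9 z 0.038
side box 1312 mean [0.4859 0.2308] rect 0.4874 0.2336 0.1375 0.1631 3.6 axis -85.5 z 0.076
side base 597 mean [ 0.5235 -0.2602] rect 0.529 -0.2609 0.1762 0.139 89.6 axis -74.3 z 0.006
side hookall 333 mean [ 0.522  -0.2439] rect 0.5207 -0.2324 0.0454 0.1598 17.1 axis -74.2 z 0.069
```

View pics/topc.png

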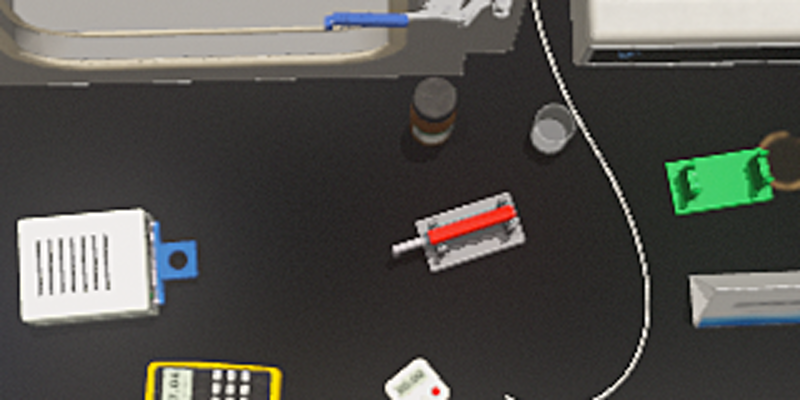

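Call:
{"api": "step_arm", "payload": {
  "grip": [0,0,0,0,0,0,0,0,0,0,0,0,0,0,0],
  "xyz": [
    [-426,-381,0],
    [-426,-381,0],
    [-426,-381,0],
    [-426,-381,0],
    [-426,-381,0],
    [-426,-381,0],
    [-426,-381,0],
    [-426,-381,0],
    [-426,-381,0],
    [-426,-381,0],
    [-426,-381,0],
    [-426,-381,0],
    [-426,-381,0],
    [-426,-381,0],
    [-426,-381,0]
  ],
  "twist": [5,10,15,20,25,30,35,40,47,47,47,47,47,47,47]
}}

```text
time_s: 2.68
eef_pos: [0.49, 0.0294, 0.2533]
tool_rot: [[-0.286, 0.958, 0.0], [0.958, 0.286, -0.0], [-0.0, 0.0, -1.0]]
force: [0.1, 0.0, 0.3]
width: 0.998
gripper_force: 0.0
```

```bash
cat >> h.py <<'E'
def tabfit(c):
    P=cloud(c);x,y,z=P[...,0],P[...,1],P[...,2]
    c2=cv2.cvtColor(c["color"],cv2.COLOR_RGB2HSV).astype(int)
    b=(c2[...,0]>95)&(c2[...,0]<130)&(c2[...,1]>100)&(z>.03)&(z<.048)
    return b,P
E
python3 - <<'E'
from h import *
c=robot.camera("wrist");save(c,"w1.png");np.save("w1.npy",cloud(c))
b,P=tabfit(c)
print(c["world_from_camera"].round(3),b.sum())
cs,_=cv2.findContours(b.astype(np.uint8),cv2.RETR_CCOMP,cv2.CHAIN_APPROX_NONE)
K=c["camera_matrix"];T=c["world_from_camera"]
def atz(uv,zz):
    uv=np.atleast_2d(uv).astype(float);d=np.c_[(uv[:,0]-K[0,2])/K[0,0],-(uv[:,1]-K[1,2])/K[1,1],-np.ones(len(uv))]@T[:3,:3].T
    return T[:3,3]+d*((zz-T[2,3])/d[:,2])[:,None]
for q in cs:
    if len(q)>15:
        w=atz(q[:,0],.04)[:,:2].astype(np.float32);print(len(q),q[:,0].mean(0),cv2.minAreaRect(w))
for q in ["hook","tray_hole"]:
    for r in robot.masks_of("wrist",q)[:2]: print(q,r["p"],r["pixel"],r["mask"].sum())
E
```

```text
[[ 0.958 -0.272 -0.086  0.468]
 [ 0.285  0.914  0.289  0.104]
 [-0.    -0.301  0.954  0.376]
 [ 0.     0.     0.     1.   ]] 2593
300 [319.72  91.1 ] ((0.5002091526985168, 0.12655778229236603), (0.10582011193037033, 0.0528271347284317), 3.7645208835601807)
71 [317.15492958 103.22535211] ((0.5002094507217407, 0.12311284989118576), (0.024982875213027, 0.025382865220308304), 63.665306091308594)
hook 0.75 [340.5, 250.7] 359
tray_hole 0.95 [88.2, 320.3] 3094
```

View pics/w1.png

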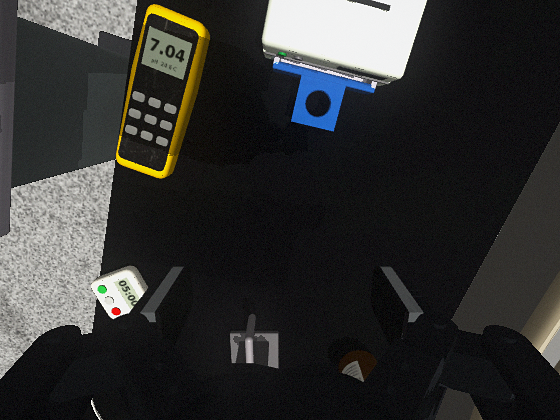

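Call:
{"api": "step_arm", "payload": {
  "grip": [0,0,0,0,0,0,0,0],
  "xyz": [
    [-60,-9,0],
    [-120,-17,20],
    [-180,-26,40],
    [-240,-35,60],
    [-284,-41,80],
    [-284,-41,80],
    [-284,-41,80],
    [-284,-41,80]
  ],
  "twist": [0,0,0,0,0,0,0,0]
}}

```text
time_s: 3.82
eef_pos: [0.5323, -0.2536, 0.1738]
tool_rot: [[-0.287, 0.958, 0.001], [0.958, 0.287, 0.0], [0.0, 0.001, -1.0]]
force: [-0.3, 0.3, 0.3]
width: 1.003
gripper_force: 0.0
```

```bash
python3 - <<'E'
from h import *
c=robot.camera("wrist");save(c,"w2.png");P=cloud(c);z=P[...,2]
h=cv2.cvtColor(c["color"],cv2.COLOR_RGB2HSV).astype(int)
m=((h[...,0]<8)|(h[...,0]>172))&(h[...,1]>120)&(z>.066)&(z<.085)
p=P[m];print(len(p));print(cv2.minAreaRect(p[:,:2].astype(np.float32)),np.median(p[:,2]))
o=robot.get_obs();R=o["tool_rot"];q=(p-o["eef_pos"])@R;print(np.percentile(q,[1,50,99],axis=0).round(4),o["eef_pos"],o["width"])
for s in (0,1,):
    i=q[:,0]>np.median(q[:,0]) if s else q[:,0]<=np.median(q[:,0]); print(q[i].mean(0).round(4))
E
```

```text
3300
((0.5325495004653931, -0.25228336453437805), (0.01813109777867794, 0.11241129785776138), 16.76723861694336) 0.07630287032811375
[[-0.0528 -0.0083  0.0959]
 [ 0.0076  0.0004  0.0976]
 [ 0.0562  0.0092  0.1013]] [ 0.53237194 -0.25363355  0.17387949] 0.996990269031023
[-0.0222  0.0004  0.0978]
[0.0332 0.0005 0.0978]
```

View pics/w2.png

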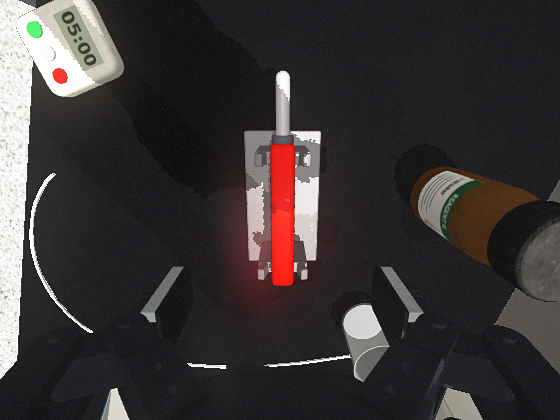

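Call:
{"api": "step_arm", "payload": {
  "grip": [0,0,0,0,0,0.6,1,1,1,1,1,1],
  "xyz": [
    [1,0,40],
    [1,0,75],
    [1,0,100],
    [1,0,107],
    [1,0,107],
    [1,0,107],
    [1,0,107],
    [1,0,107],
    [1,0,107],
    [1,0,107],
    [1,0,107],
    [1,0,107]
  ],
  "twist": [0,0,0,0,0,0,0,0,0,0,0,0]
}}

```text
time_s: 5.38
eef_pos: [0.5318, -0.2539, 0.0667]
tool_rot: [[-0.286, 0.958, 0.0], [0.958, 0.286, -0.0], [-0.0, 0.0, -1.0]]
force: [-2.2, 1.6, 5.3]
width: 0.201
gripper_force: 58.5
```

Call:
{"api": "step_arm", "payload": {
  "grip": [1,1,1,1,1,1,1,1,1,1,1],
  "xyz": [
    [0,0,-20],
    [0,0,-50],
    [0,0,-65],
    [50,14,-65],
    [110,32,-65],
    [165,47,-65],
    [220,63,-65],
    [255,73,-65],
    [269,77,-65],
    [269,77,-65],
    [269,77,-65]
  ],
  "twist": [0,0,0,0,0,0,0,0,0,0,0]
}}

```text
time_s: 6.75
eef_pos: [0.5286, 0.0244, 0.1314]
tool_rot: [[-0.284, 0.959, 0.0], [0.959, 0.284, -0.001], [-0.001, -0.0, -1.0]]
force: [-0.3, -0.1, -2.4]
width: 0.198
gripper_force: 58.8
```

```bash
python3 - <<'E'
from h import *
c=robot.camera("wrist");save(c,"w3.png");P=cloud(c)
o=robot.get_obs();R=o["tool_rot"];q=(P-o["eef_pos"])@R
m=(c["depth"]>0)&(abs(q[...,1])<.03)&(q[...,0]>.0)&(q[...,0]<.125)&(P[...,2]>.115)
for a in np.arange(.03,.12,.01):
    k=m&(q[...,0]>a)&(q[...,0]<a+.01);p=q[k];print(a.round(2),len(p),p.mean(0).round(4) if len(p) else "", p[:,1].min().round(4) if len(p) else "",p[:,1].max().round(4) if len(p) else "",p[:,0].max().round(4) if len(p) else "")
b,_=tabfit(c);K=c["camera_matrix"];T=c["world_from_camera"]
print(b.sum(),cv2.minAreaRect(P[b][:,:2].astype(np.float32)))
ci=robot.camera("side");S=cloud(ci);save(ci,"s3.png")
print(o["eef_pos"],o["width"])
a=cv2.imread("pics/s3.png")[150:270,140:300];a=cv2.resize(a,None,fx=3,fy=3,interpolation=cv2.INTER_CUBIC)
w=cv2.imread("pics/w3.png")[:, :];w=cv2.resize(w,(480,360));cv2.imwrite("pics/c3.png",cv2.hconcat([a[:, :320],w]) if 0 else np.hstack([cv2.resize(a,(320,240)),np.zeros((240,0,3),np.uint8),cv2.resize(w,(320,240))]))
E
```

```text
0.03 1078 [ 0.0351  0.     -0.0094] -0.0091 0.0093 0.04
0.04 1156 [ 0.0451  0.0001 -0.0095] -0.0089 0.009 0.05
0.05 1223 [ 0.0549  0.0001 -0.0082] -0.0089 0.0091 0.06
0.06 842 [ 0.0644  0.0001 -0.0045] -0.0076 0.0077 0.07
0.07 743 [ 0.0751  0.0001 -0.0039] -0.0047 0.0049 0.08
0.08 799 [ 0.0851  0.0002 -0.0039] -0.0046 0.0051 0.09
0.09 883 [ 0.0951  0.0001 -0.0039] -0.0049 0.005 0.1
0.1 338 [ 0.1021  0.0002 -0.0035] -0.0047 0.0048 0.1055
0.11 0    
4472 ((0.5002447366714478, 0.1266465038061142), (0.1064724326133728, 0.053059693425893784), 3.8710665702819824)
[0.52858969 0.02440657 0.13141305] 0.20078381334331957
```

View pics/w3.png

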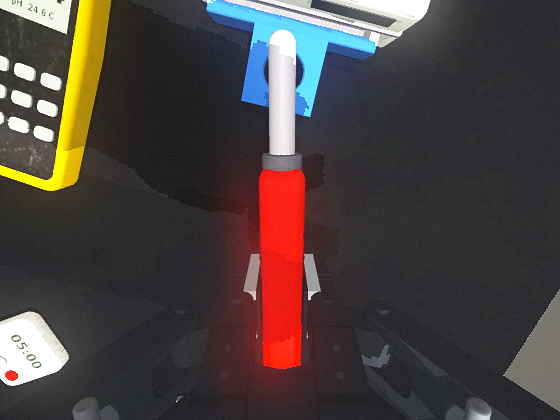

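Call:
{"api": "step_arm", "payload": {
  "grip": [1,1,1,1,1,1],
  "xyz": [
    [2,1,15],
    [2,1,30],
    [2,1,38],
    [2,1,44],
    [2,1,50],
    [2,1,50]
  ],
  "twist": [0,0,0,0,0,0]
}}

```text
time_s: 7.6
eef_pos: [0.5289, 0.0281, 0.081]
tool_rot: [[-0.286, 0.958, -0.0], [0.958, 0.286, -0.0], [-0.0, -0.0, -1.0]]
force: [-0.1, 0.0, -1.3]
width: 0.202
gripper_force: 58.8
```

Call:
{"api": "step_arm", "payload": {
  "grip": [1,1,1,1,1,1,1,1,1,1,1,1,1,1,1],
  "xyz": [
    [0,0,8],
    [0,0,13],
    [0,0,13],
    [0,0,13],
    [-10,-2,13],
    [-20,-4,13],
    [-32,-7,13],
    [-44,-10,13],
    [-56,-13,13],
    [-68,-15,13],
    [-80,-18,13],
    [-92,-21,13],
    [-102,-23,13],
    [-110,-25,13],
    [-110,-25,13]
  ],
  "twist": [0,0,0,0,0,0,0,0,0,0,0,0,0,0,0]
}}

```text
time_s: 9.48
eef_pos: [0.5362, -0.0842, 0.0681]
tool_rot: [[-0.286, 0.958, -0.001], [0.958, 0.286, 0.001], [0.001, -0.0, -1.0]]
force: [-0.6, 5.5, -1.5]
width: 0.204
gripper_force: 59.9
```

```bash
python3 - <<'E'
from h import *
c=robot.camera("wrist");save(c,"w4.png");b,P=tabfit(c);print(b.sum(),cv2.minAreaRect(P[b][:,:2].astype(np.float32)))
o=robot.get_obs();print(o["eef_pos"],o["force"],o["width"])
E
```

```text
2956 ((0.5226687788963318, 0.019974689930677414), (0.08151549100875854, 0.044782549142837524), 10.969314575195312)
[ 0.53626687 -0.08409558  0.06814397] [-1.23629774  6.00896376 -2.19784337] 0.19664503728647986
```

View pics/w4.png

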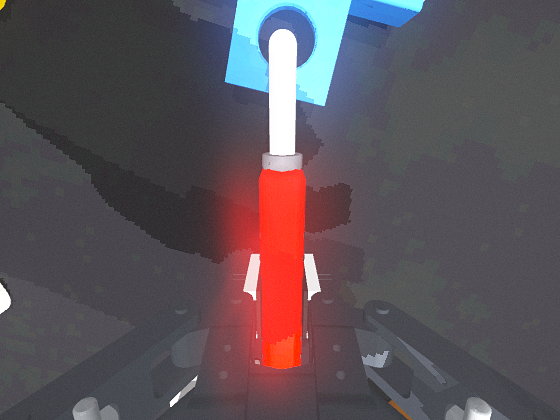

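Call:
{"api": "step_arm", "payload": {
  "grip": [1,1,1,1,1],
  "xyz": [
    [-3,-1,0],
    [-6,-1,0],
    [-8,-2,0],
    [-8,-2,0],
    [-8,-2,0]
  ],
  "twist": [0,0,0,0,0]
}}

```text
time_s: 10.15
eef_pos: [0.5352, -0.0862, 0.0668]
tool_rot: [[-0.29, 0.957, -0.006], [0.957, 0.29, 0.008], [0.009, -0.003, -1.0]]
force: [-4.9, 39.0, -9.0]
width: 0.202
gripper_force: 60.7
```

Call:
{"api": "step_arm", "payload": {
  "grip": [1,1,1,1,1,1,1,1],
  "xyz": [
    [6,1,0],
    [12,3,0],
    [12,3,0],
    [12,3,-10],
    [12,3,-30],
    [12,3,-55],
    [12,3,-65],
    [12,3,-65]
  ],
  "twist": [0,0,0,0,0,0,0,0]
}}

```text
time_s: 11.15
eef_pos: [0.5365, -0.0804, 0.1338]
tool_rot: [[-0.286, 0.958, 0.001], [0.958, 0.286, 0.0], [-0.0, 0.001, -1.0]]
force: [0.7, -0.9, -2.8]
width: 0.202
gripper_force: 60.0
```

```bash
cat > hk.py <<'E'
from h import *
c=robot.camera("wrist");P=cloud(c)
o=robot.get_obs();R=o["tool_rot"];q=(P-o["eef_pos"])@R
m=(c["depth"]>0)&(abs(q[...,1])<.03)&(q[...,0]>.0)&(q[...,0]<.125)&(q[...,2]<.02)
for a in (.03,.05,.07,.09,.1):
    k=m&(q[...,0]>a)&(q[...,0]<a+.01);p=q[k];print(a,len(p),p.mean(0).round(4),p[:,0].max().round(4))
b,P=tabfit(c);print(b.sum(),cv2.minAreaRect(P[b][:,:2].astype(np.float32)))
print(o["eef_pos"],R.round(3),o["force"],o["width"],o["time_s"])
c=robot.camera("top")
for r in robot.masks_of("top","tray_hole")[:2]:
    p=cloud(c)[r["mask"]];print(r["p"],np.percentile(p,[2,50,98],axis=0).round(3))
E
python3 hk.py
```

```text
0.03 1082 [ 0.035   0.0006 -0.0101] 0.04
0.05 1230 [ 0.0549  0.0009 -0.0089] 0.06
0.07 727 [ 0.075   0.0011 -0.0046] 0.0798
0.09 861 [ 0.0951  0.0014 -0.0046] 0.1
0.1 332 [ 0.102   0.0013 -0.0043] 0.1051
2282 ((0.5068427324295044, 0.023697247728705406), (0.105848528444767, 0.05305762216448784), 3.7410995960235596)
[ 0.53611863 -0.08029357  0.13312201] [[-0.286  0.958  0.   ]
 [ 0.958  0.286 -0.   ]
 [-0.     0.    -1.   ]] [ 0.07003334  0.16464082 -1.5062624 ] 0.1995579288317147 11.2
0.56 [[0.45  0.071 0.015]
 [0.513 0.123 0.039]
 [0.551 0.153 0.048]]
```

Call:
{"api": "step_arm", "payload": {
  "grip": [1,1,1,1,1,1,1,1,1,1,1,1,1],
  "xyz": [
    [-40,-13,0],
    [-85,-28,0],
    [-130,-42,0],
    [-158,-52,0],
    [-165,-54,0],
    [-165,-54,0],
    [-165,-54,0],
    [-165,-54,25],
    [-165,-54,45],
    [-165,-54,56],
    [-165,-54,62],
    [-165,-54,66],
    [-165,-54,66]
  ],
  "twist": [-1,-1,-1,-1,-1,-1,-1,-1,-1,-1,-1,-1,-1]
}}

```text
time_s: 12.92
eef_pos: [0.5317, -0.2539, 0.0675]
tool_rot: [[-0.302, 0.953, 0.0], [0.953, 0.302, -0.0], [-0.0, 0.0, -1.0]]
force: [0.0, -1.1, -0.9]
width: 0.206
gripper_force: 60.0
```

Call:
{"api": "step_arm", "payload": {
  "grip": [1,1,0.7,0.4,0,0,0,0,0,0,0,0],
  "xyz": [
    [0,0,1],
    [0,0,1],
    [0,0,1],
    [0,0,1],
    [0,0,1],
    [0,0,1],
    [0,0,1],
    [0,0,-15],
    [0,0,-50],
    [0,0,-95],
    [0,0,-107],
    [0,0,-107]
  ],
  "twist": [0,0,0,0,0,0,0,0,0,0,0,0]
}}

```text
time_s: 14.42
eef_pos: [0.5319, -0.2538, 0.1754]
tool_rot: [[-0.302, 0.953, 0.002], [0.953, 0.302, -0.0], [-0.001, 0.002, -1.0]]
force: [-1.1, -0.2, -1.3]
width: 0.998
gripper_force: 0.0
```

```bash
python3 - <<'E'
from h import *
c=robot.camera("wrist");save(c,"w5.png");P=cloud(c);z=P[...,2]
h=cv2.cvtColor(c["color"],cv2.COLOR_RGB2HSV).astype(int)
m=((h[...,0]<8)|(h[...,0]>172))&(h[...,1]>120)&(z>.06)&(z<.09)
p=P[m];print(len(p),cv2.minAreaRect(p[:,:2].astype(np.float32)),np.median(z[m]))
o=robot.get_obs();q=(p-o["eef_pos"])@o["tool_rot"]
for a in (-.05,-.02,.02,.04): k=(q[:,0]>a)&(q[:,0]<a+.01);print(a,p[k][:,2].mean())
print(o["eef_pos"],o["width"],o["qpos"])
E
```

```text
3252 ((0.531633198261261, -0.25271522998809814), (0.01755533367395401, 0.11262726783752441), 16.95526123046875) 0.07630378031856475
-0.05 0.07611644706014256
-0.02 0.07615765689280636
0.02 0.07616560793932306
0.04 0.07616290047096363
[ 0.5315112  -0.25354845  0.17425666] 0.9989554613561619 [-0.00636233  0.48466609  0.5218009   1.79298455 -0.2916923   0.9410026
  0.94669141]
```

View pics/w5.png

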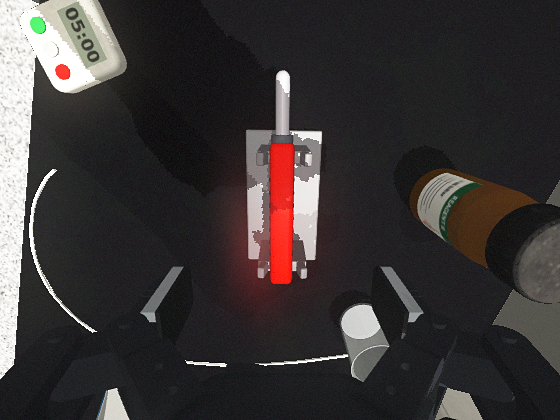

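Call:
{"api": "step_arm", "payload": {
  "grip": [0.5,1,1,1,1,1,1,1,1],
  "xyz": [
    [20,5,-26],
    [70,16,-26],
    [125,28,-26],
    [180,40,-26],
    [235,52,-26],
    [270,59,-26],
    [278,60,-26],
    [278,60,-26],
    [278,60,-26]
  ],
  "twist": [0,2,6,10,14,14,14,14,14]
}}

```text
time_s: 15.6
eef_pos: [0.5047, 0.028, 0.2]
tool_rot: [[-0.061, 0.998, -0.0], [0.998, 0.061, -0.001], [-0.001, -0.001, -1.0]]
force: [0.6, -0.6, 0.6]
width: 0.0
gripper_force: 0.0
```

```bash
python3 - <<'E'
from h import *
c=robot.camera("wrist");save(c,"w6.png");P=cloud(c);z=P[...,2]
h=cv2.cvtColor(c["color"],cv2.COLOR_RGB2HSV).astype(int)
m=(h[...,0]>=8)&(h[...,0]<22)&(h[...,1]>130)&(z>.025)&(z<.05)&(P[...,0]<.57)&(P[...,0]>.43)&(P[...,1]<.12)
p=P[m];o=robot.get_obs();q=(p-o["eef_pos"])@o["tool_rot"]
print(len(p),cv2.minAreaRect(p[:,:2].astype(np.float32)),p.mean(0),q.mean(0),q.min(0),q.max(0))
b,_=tabfit(c);print(cv2.minAreaRect(P[b][:,:2].astype(np.float32)))
print(o["eef_pos"],o["tool_rot"].round(3),o["width"],robot.finger_overhang)
E
```

```text
1613 ((0.5039095878601074, 0.06615164130926132), (0.07581739127635956, 0.017466668039560318), 3.5390067100524902) [0.5032961  0.06600212 0.04225699] [0.03804976 0.00088938 0.15783296] [ 0.02940753 -0.03639116  0.15516377] [0.0468778  0.03941313 0.16028558]
((0.4355231523513794, 0.07275934517383575), (0.1476292908191681, 0.24767744541168213), 85.79434204101562)
[0.5047761  0.0280499  0.20010899] [[-0.061  0.998 -0.   ]
 [ 0.998  0.061 -0.001]
 [-0.    -0.    -1.   ]] -0.00018160584692394918 0.022
```

View pics/w6.png

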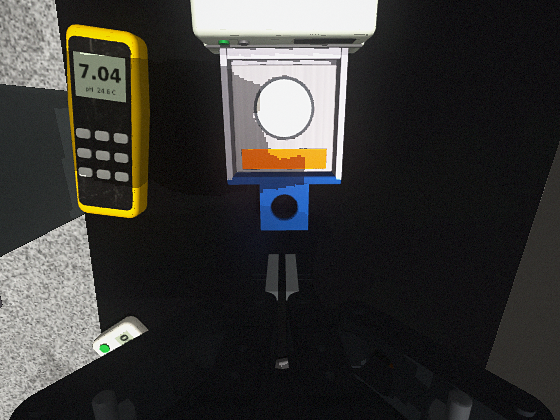

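Call:
{"api": "step_arm", "payload": {
  "grip": [1,1,1,1,1,1,1,1,1,1,1,1],
  "xyz": [
    [20,0,30],
    [41,0,70],
    [41,0,110],
    [41,0,126],
    [41,0,132],
    [41,0,135],
    [41,0,138],
    [41,0,140],
    [41,0,142],
    [41,0,144],
    [41,0,146],
    [41,0,146]
  ],
  "twist": [0,0,0,0,0,0,0,0,0,0,0,0]
}}

```text
time_s: 17.15
eef_pos: [0.5025, 0.0704, 0.0547]
tool_rot: [[-0.063, 0.998, 0.001], [0.998, 0.063, 0.0], [0.0, 0.001, -1.0]]
force: [-1.4, -1.2, 14.4]
width: -0.001
gripper_force: 6.6
```

Call:
{"api": "step_arm", "payload": {
  "grip": [1,1,1,1,1,1,1,1,1],
  "xyz": [
    [0,0,1],
    [0,0,1],
    [0,0,-10],
    [0,0,-40],
    [0,0,-90],
    [-20,0,-140],
    [-41,0,-146],
    [-41,0,-146],
    [-41,0,-146]
  ],
  "twist": [0,0,0,0,0,0,0,0,0]
}}

```text
time_s: 18.27
eef_pos: [0.5043, 0.03, 0.1998]
tool_rot: [[-0.063, 0.998, -0.001], [0.998, 0.063, -0.0], [0.0, -0.001, -1.0]]
force: [-0.8, -0.5, -1.5]
width: 0.003
gripper_force: 0.0
```

```bash
python3 - <<'E'
from h import *
c=robot.camera("wrist");save(c,"w7.png");P=cloud(c);z=P[...,2]
ax=np.array([-.066,.998]);r=P[...,:2]-np.array([.5068,.0202]);s=r@ax;t=r@np.array([ax[1],-ax[0]])
m=(c["depth"]>0)&(abs(t)>.025)&(abs(t)<.036)&(z>.01)
for a in np.arange(.03,.14,.006):
    k=m&(s>a)&(s<a+.006); print(a.round(3),k.sum(),np.median(z[k]).round(4) if k.any() else "")
k=m&(s>.04)&(s<.075);f=np.polyfit(s[k],z[k],1);print("tilt",np.arctan(f[0]))
h=cv2.cvtColor(c["color"],cv2.COLOR_RGB2HSV).astype(int)
b=(h[...,0]>95)&(h[...,0]<130)&(h[...,1]>100)&(z>.03)&(z<.048)&(P[...,1]<.1)&(P[...,0]>.43)&(P[...,0]<.58)
print(cv2.minAreaRect(P[b][:,:2].astype(np.float32)));o=robot.get_obs();print(o["eef_pos"],o["force"],o["time_s"])
E
```

```text
0.03 154 0.0195
0.036 130 0.0285
0.042 143 0.0307
0.048 151 0.0327
0.054 155 0.0346
0.06 158 0.0364
0.066 160 0.0384
0.072 173 0.0403
0.078 180 0.0424
0.084 199 0.0446
0.09 181 0.0466
0.096 209 0.0487
0.102 211 0.0507
0.108 219 0.0527
0.114 241 0.0548
0.12 59 0.0543
0.126 292 0.0401
0.132 511 0.0576
0.138 333 0.079
tilt 0.30665041697454687
((0.5072075724601746, 0.023699183017015457), (0.1048085168004036, 0.05403878167271614), 3.9471914768218994)
[0.50433885 0.0301075  0.19963736] [ 0.05547381 -0.26886495  0.85192202] 18.325
```

View pics/w7.png

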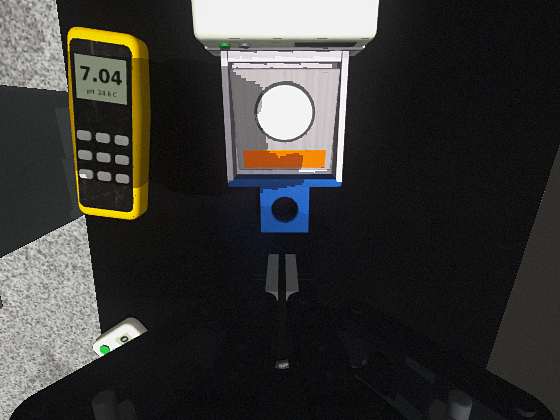

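```bash
python3 -c "
from cell import robot
print(robot.job_done())"
```

```text
the job is handed in; nothing more can be done
None
```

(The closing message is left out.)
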